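# Clear the padlock off the key cutter and hold its sprung guard at the set angle

### The job

A padlock has been left on the guard (the hinged lid) of the key-cutting machine: put it down inside the empty dark steel tray first. Then lift the guard by its bar handle against its spring until it lies at the same slope as the two steel setting arms at the machine's sides, without shifting those arms, and finish still holding the guard steady there (it springs shut if let go). Leave the other things on the bench alone.

Things in the scene. Friction and masses are not known exactly. Their poses are not given: they have to be found in the camera images.
- machine: cream key-cutting machine fixed to the bench: chamber 200 x 200 and 115 high under the guard, with a motor housing (110 high) behind it. Origin on the bench under the chamber's centre; its x axis points from the handle side to the hinge side, y to its left, z up. The hinge line is at local x +90, z 115, along y
- guard: the guard: flat grey lid 188 x 204 x 10 thick, hinged along its far edge; the handle end lifts, up to 1.35 rad. Origin on the middle of the hinge line, on the lid's underside; x from handle to hinge, y along the hinge, z up when shut; axes turn with it. Spring and weight pull it shut with about 4 to 6 N at the handle; it does not stay open. Shut, it is level, its top 125 above the bench
- handle (a point): the guard's steel bar handle: round bar 14 thick, 104 long along y, on two stems 46 either side of its middle; clear gap of 43 between bar and guard edge. Origin at the bar's middle, 240 from the hinge line along the guard and 5 above it (120 above the bench when shut); axes turn with the guard (x to the hinge). Pinch it across the bar from above; it can turn between the pads
- setting_arms (a joint): angle of the two steel setting arms, rad, 0 = level like the shut guard, grows as their ends rise like the guard's: this is the angle to hold the guard at. Between 0.4 and 0.85, differs each time; stiff, stays as set
- setting_tip (a point): end of the left setting arm: the arms are flat bars 14 deep, 8 thick, 140 long from the hinge line, one on each side of the guard, 125 from its middle, each with a round 24 end (up to 240 above the bench: lift things over them); x axis along the arm towards the hinge
- padlock: the larger brass padlock, lying flat on the shut guard: body 44 (x) x 36 (y) x 22 high, steel shackle reaching 34 beyond the body in +y; origin at the centre of the body's underside, z up. About 0.24 kg; grip it across its 44 width (x)
- tray: open dark steel tray fixed to the bench to the left or right of the machine, 170 (x) x 130 (y) x 30 high, walls and floor 4; empty; origin at the centre of its underside
- tray_floor (a point): centre of the tray's inner floor, 4 above the bench, axes as the tray's
- blank_box: bystander: white plastic box of key blanks, 140 x 120 x 45 high, with six compartments, beside the machine on the side away from the tray; origin at the centre of its underside
- small_padlock: bystander: a smaller brass padlock (body 30 x 26 x 15) lying on the bench; origin at the centre of its underside
- screwdriver: bystander: green-handled screwdriver, 170 long, lying near the robot; origin under its middle
- brush: bystander: wooden-handled brush, 180 long, lying near the robot; origin under its middle
- oil_jar: bystander: jar, 60 across, 85 high, beyond the tray or box on the right; origin at the centre of its underside
- file: bystander: flat file with a wooden grip, 215 long, lying on the right; origin under it
- tool_cup: bystander: open grey cup, 76 across, 95 high, at the back left; origin at the centre of its underside
Things that resemble listed ones, but are neither listed nor needed, are in the scene too. What is shaped like the padlock but blue or red is not meant.

How it is judged (in metres and radians):
On the way, in this order (a step that is already met when the one before it is completed fails the run):
1. the padlock lies in the tray, let go, with the guard still shut (x of padlock in the frame of tray_floor between -0.068 and 0.068 m and y of padlock in the frame of tray_floor between -0.05 and 0.05 m and z of padlock in the frame of tray_floor below 0.03 m and contact force between the fingers and padlock below 0.1 N and linear speed of padlock below 0.03 m/s and angle between guard's own z axis and vertical below 0.06 rad), for 0.2 s.
2. the guard is held by its handle, in line with the setting arms (angle between the x axis of guard and the x axis of setting_tip, either way round below 0.08 rad and contact force between the fingers and guard above 1 N and distance between the grasp point and handle below 0.07 m), for 0.3 s.
At the end, for the whole second after the job is handed in: Padlock inside the tray (centre within 68 mm along, 50 mm across of the tray's centre, under 30 mm above its floor), still and let go; the fingers hold the guard (over 1 N, gripper within 70 mm of the handle's middle), steady, within 0.08 rad (4.5 degrees) of the setting arms' angle (all of step 2 and x of padlock in the frame of tray_floor between -0.068 and 0.068 m and y of padlock in the frame of tray_floor between -0.05 and 0.05 m and z of padlock in the frame of tray_floor below 0.03 m and contact force between the fingers and padlock below 0.1 N and linear speed of padlock below 0.03 m/s and angular speed of guard below 0.08 rad/s); the arm keeps its last pose, push and grip.
It fails at once if guard lifted before the padlock is in the tray (angle between guard's own z axis and vertical above 0.12 rad and not (x of padlock in the frame of tray_floor between -0.068 and 0.068 m and y of padlock in the frame of tray_floor between -0.05 and 0.05 m and z of padlock in the frame of tray_floor below 0.03 m)).
It fails at once if setting arms shifted (over 10 mm at the tip) (distance of setting_tip from where it was at the start of the episode above 0.01 m).
It fails at once if something else on the bench disturbed (moved over 30 mm) (distance of any of blank_box, small_padlock, screwdriver, brush, oil_jar, file, tool_cup from where it was at the start of the episode above 0.03 m).
It also fails if it takes over 64 s, if anything falls off the work surface, if the arm or the gripper's body presses on something with over 40 N, if the wrist force passes 120 N, or if a joint passes its speed limit or range.

### The arm

A 6-joint arm with a two-finger parallel gripper is mounted at the origin on the work surface. World frame = base frame: x ahead of the robot, y to its left, z up, the work surface at z = 0. Lengths are in mm, angles in degrees, forces in N, time in s.
With the tool pointing down it reaches from about 375 to 750 mm from the base axis. Payload 9 kg.
Tool frame: the origin (TCP) lies midway between the tips of the shut fingers; the grasp point (between the pads) lies behind it (grip_depth is the z of the grasp point in the tool frame, in mm); z points along the fingers, y is the line along which they close (so a half turn about z gives the same grasp; the last joint's range is limited). The gripper opens to 85 mm and grips with 20 to 120 N. Pads are 22 mm wide; open, the fingers measure 114 mm over their backs; the gripper's body (76 mm by 85 mm) begins 54 mm behind the grasp point. The pads swing forward as they close: fully open they stand 13 mm farther back than shut.
Start: joints at [-89.192, 5.964, 5.575, 89.605, 0, 77.527], TCP at [137.845, -583.982, 231.331] pointing down, gripper open.
Joint ranges: [-171.21, 171.21], [-48.23, 106.86], [-62.78, 66.21], [-105.2, 120.99], [-86.42, 89.51], [-180, 180]. Speed limits (degrees/s): [127.2, 127.2, 147.25, 180, 180, 180].

### API

Orientations are given as a 3x3 rotation matrix whose columns are the frame's x, y, z axes.
In Python, from bench import read_state, get_image, close_job, grip_depth gives the robot as it stands.
- The arm moves only by the tool jog_arm, never from a script. Its argument "increments" is a list of rows, each an object with "slide": the shift along the world's x, y, z in mm, a list of three; "roll": the turn about the world's z in rad; "jaw": the closure, from 0 (fully open) to 1 (shut). In form: [{"slide": [dx, dy, dz], "roll": roll, "jaw": jaw}, ...]. A call has 1 to 20 rows; each row shifts and turns the commanded pose from where the row before left it; what a row does not reach is not made up. A row lasts 1/10 s, in which the tool goes at most 50 mm and 8.59 degrees, less where a joint would pass 70% of its speed; a pose out of reach is approached as far as the arm can. A call is refused whole if a number of a shift passes 50 or a number of a turn 0.15, either way. A call with a gripper value outside its range is refused whole. The fingers move at their own pace and stop on an object; the grip force is fixed at half the most. Time passes only in rows, so rows that do not move let the fingers close. It gives the time, the measured TCP pose, the force, the opening and the grip force at its end, in the units of the state.
- read_state(): the state, without advancing time (a new reading comes with each control period).
- get_image(name): name is "side" or "top"; returns a dict with "image" (384x512x3 uint8, red, green, blue), "mtx" (3x3 intrinsics, pixels), "R" (3x3) and "t" (3): a world point X has camera coordinates R X + t. Camera axes: x right, y down, z forward; pixel columns grow to the right and rows downward; lengths in mm; the calibration is good to about 2 mm. A picture is of the moment at which its call begins. There is no depth.
- close_job(): hands the job in; it is judged then, once.
The state is a dict: "time": time; "joint_pos": joint angles; "joint_velocities": joint speeds; "tau": joint torques, N m; "eef_pos": TCP position; "tcp_rot": TCP orientation; "ft_force": force on the tool from outside, world axes, zero at the start; "torque": the same for the moment, N m; "gripper_width": finger opening in mm; "grip_force": force on a finger pad.
Only numpy, scipy, OpenCV 4.12 (cv2) and the standard library are available. Lean on these libraries where they do the work, as an engineer would, in place of code of your own. Each camera call takes 0.05 s, during which the arm holds its last target. There are 200 camera calls.

## Working session

There is one attempt and no reset: what is moved stays moved. The work goes in short steps, Python scripts to look and compute and a tool call to move; the robot and the scene stay as the last step left them, time stands still between calls to the robot, and variables do not carry over. Pictures are saved under pics/ and viewed, at most 10 in all, crops included, and the job is handed in when it is done.

Besides the shell and the picture viewer there is one more tool, called after "Request:" as name([rows], argument=value, ...), one row to a line, values as JSON. jog_arm: Moves the arm, as the interface text tells. Its arguments: {"type":"object","properties":{"increments":{"type":"array","items":{"type":"object","properties":{"slide":{"type":"array","items":{"type":"number"}},"roll":{"type":"number"},"jaw":{"type":"number"}}}}},"required":["increments"]}

```bash
mkdir -p pics; python3 - <<'E'
from bench import *
import cv2,pickle
print(grip_depth, read_state())
for n in("top","side"):
    d=get_image(n); pickle.dump(d,open(f"pics/{n}0.pkl","wb"))
    print(n,d["mtx"],d["R"],d["t"])
    cv2.imwrite(f"pics/{n}0.png",cv2.resize(d["image"][:,:,::-1],(800,600),interpolation=cv2.INTER_CUBIC))
E
```

```text
-18.700000000000003 {'time': 0.0, 'joint_pos': array([-8.91926180e+01,  5.99797458e+00,  5.52789090e+00,  8.96041812e+01,
        2.91492586e-03,  7.75258002e+01]), 'joint_velocities': array([-0.01752905,  0.1009399 , -0.0196688 , -0.01902012, -0.01312956,
       -0.04747311]), 'tau': array([ 3.74469731e-03, -5.56954622e+01,  5.03631949e+01,  1.78736035e-02,
       -2.59042663e-04, -2.35832721e-05]), 'eef_pos': array([ 137.85292963, -583.62132689,  230.5368889 ]), 'tcp_rot': array([[ 9.73252776e-01,  2.29736878e-01,  3.26057006e-05],
       [ 2.29736643e-01, -9.73251968e-01,  1.29675538e-03],
       [ 3.29646093e-04, -1.25458004e-03, -9.99999159e-01]]), 'ft_force': array([-0.93614778, -0.05718652,  0.47328758]), 'torque': array([-0.03108467, -0.08304279, -0.04342946]), 'grip_force': 0.0, 'gripper_width': 85.26167760900275}
top [[491.77658728   0.         251.67428445]
 [  0.         491.77658728 191.24552488]
 [  0.           0.           1.        ]] [[ 0.02381421 -0.99961394  0.01431262]
 [-0.99819824 -0.02456431 -0.05474375]
 [ 0.05507419 -0.01298315 -0.99839785]] [ -68.30540517  586.17516347 1746.69528345]
side [[400.27023278   0.         253.40741148]
 [  0.         400.27023278 188.87990825]
 [  0.           0.           1.        ]] [[-0.99123791 -0.13129114  0.01449277]
 [-0.09152038  0.60353857 -0.79206389]
 [ 0.09524403 -0.78645014 -0.61026613]] [ 592.87614383  152.18302655 1165.47503296]
```

View pics/top0.png

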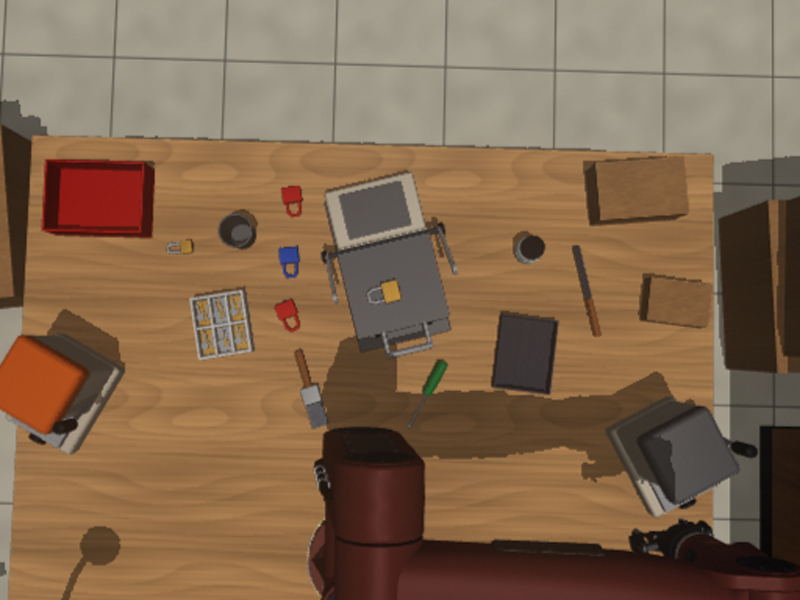

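View pics/side0.png

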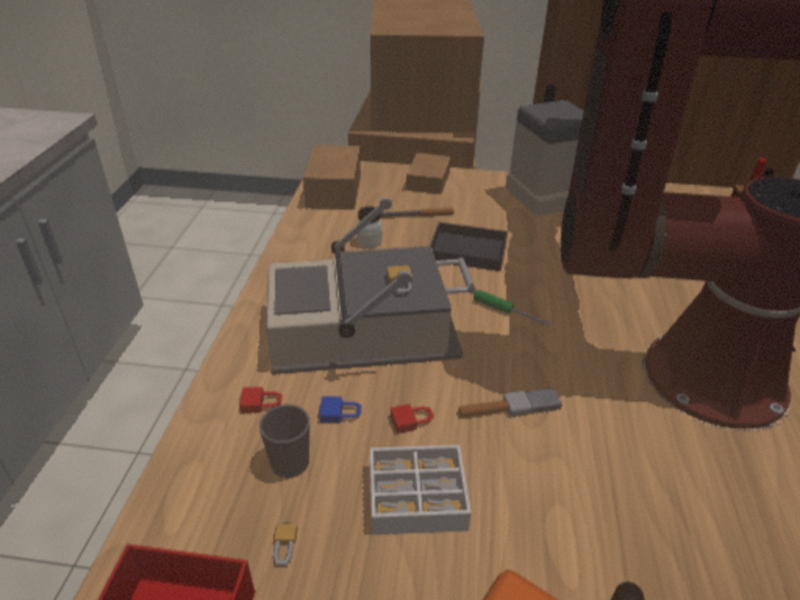

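The top view shows what could be taken for the padlock (800-px picture):
- Brass on the guard at (390,291): the large one, lying on the guard, so this is the choice.
- Small brass on the bench at (182,246).
- Blue at (289,258).
- Red at (291,198) and (287,314).

The empty dark tray is at (525,352); the red tray at (98,198) is not meant. The handle bar is near (408,345). The left arm's tip is at (335,297) in the top view and (404,283) in the side view.

```bash
cat > h.py <<'E'
import numpy as np,cv2,pickle
def load(n): return pickle.load(open(f"pics/{n}.pkl","rb"))
def ray(d,p):
    v=d["R"].T@np.linalg.inv(d["mtx"])@[p[0],p[1],1.]; return -d["R"].T@d["t"],v/np.linalg.norm(v)
def onz(d,p,z):
    c,v=ray(d,p); return c+v*(z-c[2])/v[2]
def tri(d1,p1,d2,p2):
    c1,v1=ray(d1,p1);c2,v2=ray(d2,p2)
    s=np.linalg.lstsq(np.c_[v1,-v2],c2-c1,rcond=None)[0]
    a,b=c1+v1*s[0],c2+v2*s[1]; return (a+b)/2,np.linalg.norm(a-b)
def proj(d,X):
    q=d["mtx"]@(d["R"]@X+d["t"]); return q[:2]/q[2]
E
python3 - <<'E'
from h import *
np.set_printoptions(precision=1,suppress=True)
t=load("top0");s=load("side0")
def big(m,roi):
    x0,y0,x1,y1=roi; k=np.zeros_like(m);k[y0:y1,x0:x1]=m[y0:y1,x0:x1]
    c,_=cv2.findContours(k,cv2.RETR_EXTERNAL,cv2.CHAIN_APPROX_NONE); return max(c,key=cv2.contourArea)
hsv=cv2.cvtColor(t["image"],cv2.COLOR_RGB2HSV)
c=big(cv2.inRange(hsv,(14,130,120),(30,255,255)),(225,165,270,205))
P=np.array([onz(t,p[0],147)[:2] for p in c],np.float32); print("padlock",cv2.minAreaRect(P))
c=big(cv2.inRange(hsv,(0,0,0),(180,90,85)),(310,190,362,258))
P=np.array([onz(t,p[0],30)[:2] for p in c],np.float32); print("tray",cv2.minAreaRect(P),cv2.boundingRect(c))
a=t["image"][105:235,195:300]; b=s["image"][110:240,160:310]
cv2.imwrite("pics/ct.png",cv2.resize(a[:,:,::-1],None,fx=4.6,fy=4.6,interpolation=cv2.INTER_CUBIC))
cv2.imwrite("pics/cs.png",cv2.resize(b[:,:,::-1],None,fx=4.6,fy=4.6,interpolation=cv2.INTER_CUBIC))
E
```

```text
padlock ((597.1770629882812, -45.76006317138672), (41.168907165527344, 33.855770111083984), 15.417667388916016)
tray ((470.57672119140625, -356.24102783203125), (130.90072631835938, 168.03245544433594), 83.97051239013672) (316, 201, 41, 51)
```

View pics/ct.png

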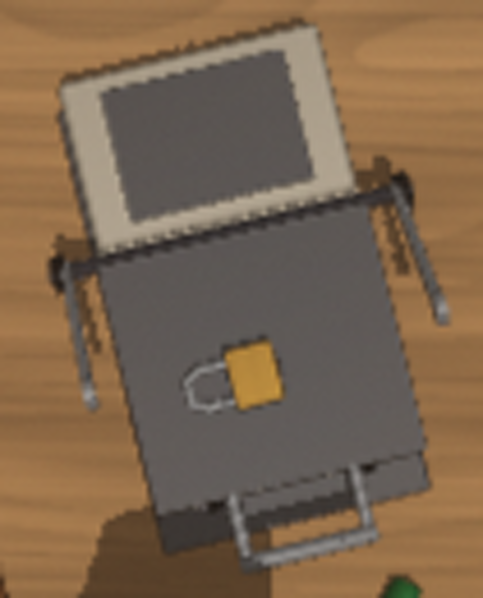

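View pics/cs.png

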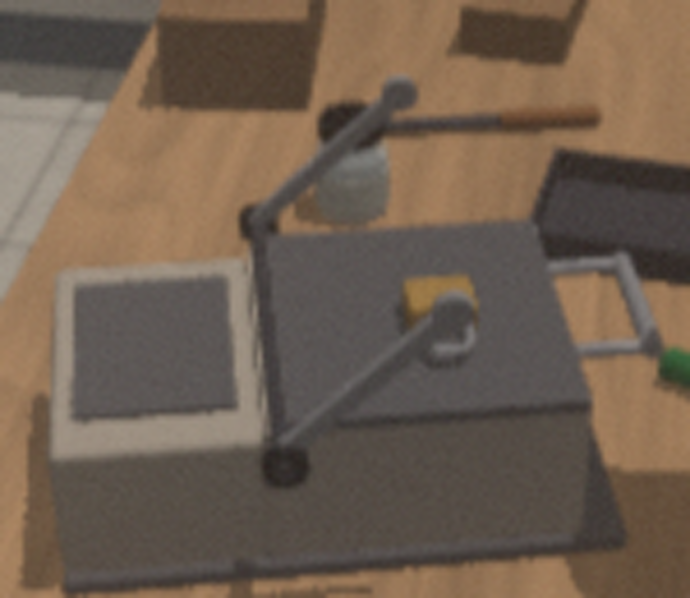

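The crops confirm the choice: the brass padlock is on the guard at crop (253,375), with its shackle to the left. The bar runs from (248,560) to (375,535). The left tip is at (91,400) in the top crop and (453,314) in the side crop; the right tip is at (442,315) and (400,93).

```bash
python3 - <<'E'
from h import *
np.set_printoptions(precision=3,suppress=True)
t=load("top0");s=load("side0")
T=lambda x,y:np.array([195+(x+.5)/4.6-.5,105+(y+.5)/4.6-.5]); S=lambda x,y:np.array([160+(x+.5)/4.6-.5,110+(y+.5)/4.6-.5])
a,b=onz(t,T(248,560),124),onz(t,T(375,535),124); h=(a+b)/2
print("bar",a,b,np.linalg.norm(a-b),np.degrees(np.arctan2(-(a-b)[0],(a-b)[1])),h)
hs=onz(s,S(643,301),122); print("bar side",hs)
# hinge line visible dark bar, lid corners near handle
for n,p in(("gl",(163,515)),("gr",(425,448)),("hl",(98,255)),("hr",(372,203))): print(n,onz(t,T(*p),125))
R=[]
for n,p,q in(("L",(91,400),(453,314)),("R",(442,315),(400,93)),("pL",(58,270),(284,465)),("pR",(402,190),(258,222))):
    X,e=tri(t,T(*p),s,S(*q)); R.append(X); print(n,X,e)
for tip,pv in((R[0],R[2]),(R[1],R[3])):
    d=tip-pv; print(np.linalg.norm(d),np.arctan2(d[2],np.hypot(*d[:2])),np.arcsin((tip[2]-115)/140.))
print("padlock side px", proj(s,np.array([597,-46,136])))
E
```

```text
bar [463.622 -44.936 124.   ] [ 484.008 -137.178  124.   ] 94.4681244831997 12.462559552799062 [473.815 -91.057 124.   ]
bar side [471.944 -89.575 122.   ]
gl [494.89   17.804 125.   ]
gr [ 548.376 -172.359  125.   ]
hl [684.073  70.416 125.   ]
hr [ 727.628 -129.766  125.   ]
L [576.481  67.319 212.428] 7.140679047938729
R [ 641.728 -174.369  214.265] 7.72982493958678
pL [673.532 100.112 116.243] 0.5715522259831649
pR [ 740.611 -152.102  116.107] 2.9127287809240956
140.5198942709471 0.7539056547109992 0.7696910940663588
141.09754935495738 0.7693595350195958 0.7881347123137606
padlock side px [256.512 175.962]
```

Request:
jog_arm([
  {"slide":[0,0,40],"roll":0,"jaw":0},
  {"slide":[0,0,40],"roll":0,"jaw":0},
  {"slide":[25.5,29.9,20],"roll":0.089,"jaw":0},
  {"slide":[25.5,29.9,0],"roll":0.089,"jaw":0},
  {"slide":[25.5,29.9,0],"roll":0.089,"jaw":0},
  {"slide":[25.5,29.9,0],"roll":0.089,"jaw":0},
  {"slide":[25.5,29.9,0],"roll":0.089,"jaw":0},
  {"slide":[25.5,29.9,0],"roll":0.089,"jaw":0},
  {"slide":[25.5,29.9,0],"roll":0.089,"jaw":0},
  {"slide":[25.5,29.9,0],"roll":0.089,"jaw":0},
  {"slide":[25.5,29.9,0],"roll":0.089,"jaw":0},
  {"slide":[25.5,29.9,0],"roll":0.089,"jaw":0},
  {"slide":[25.5,29.9,0],"roll":0.089,"jaw":0},
  {"slide":[25.5,29.9,0],"roll":0.089,"jaw":0},
  {"slide":[25.5,29.9,0],"roll":0.089,"jaw":0},
  {"slide":[25.5,29.9,0],"roll":0.089,"jaw":0},
  {"slide":[25.5,29.9,0],"roll":0.089,"jaw":0},
  {"slide":[25.5,29.9,0],"roll":0.089,"jaw":0},
  {"slide":[25.5,29.9,0],"roll":0.089,"jaw":0},
  {"slide":[25.5,29.9,0],"roll":0.089,"jaw":0},
])

```text
time: 2.1
eef_pos: [597.6, -44.3, 330.9]
tcp_rot: [[-0.264, 0.965, -0.0], [0.965, 0.264, 0.0], [0.0, -0.0, -1.0]]
ft_force: [0.2, -0.1, 1.0]
gripper_width: 85.2
grip_force: 0.0
```

```bash
python3 - <<'E'
from h import *
np.set_printoptions(precision=2,suppress=True)
t=load("top0");s=load("side0")
T=lambda x,y:np.array([195+(x+.5)/4.6-.5,105+(y+.5)/4.6-.5]); S=lambda x,y:np.array([160+(x+.5)/4.6-.5,110+(y+.5)/4.6-.5])
y=np.radians(15);u=np.array([np.cos(y),np.sin(y),0]);v=np.array([-np.sin(y),np.cos(y),0]);H=np.array([705.3,-28.4,115])
for th in(.7,.74,.78,.82,.86):
  print(th)
  for sg,a,b in((1,(91,400),(453,314)),(-1,(442,315),(400,93))):
    X=H+sg*125*v-140*np.cos(th)*u+[0,0,140*np.sin(th)]
    print("  top err",proj(t,X)-T(*a),"side err",proj(s,X)-S(*b))
for sg,b in((1,(284,465)),(-1,(258,222))): print("pivot",proj(s,H+sg*125*v)-S(*b))
E
```

```text
0.7
  top err [0.87 1.2 ] side err [4.08 2.01]
  top err [0.38 1.41] side err [3.74 2.51]
0.74
  top err [0.53 0.01] side err [2.72 0.8 ]
  top err [0.23 0.17] side err [2.57 1.38]
0.78
  top err [ 0.17 -1.24] side err [ 1.29 -0.37]
  top err [ 0.06 -1.11] side err [1.34 0.28]
0.82
  top err [-0.2  -2.53] side err [-0.21 -1.49]
  top err [-0.13 -2.45] side err [ 0.05 -0.77]
0.86
  top err [-0.58 -3.88] side err [-1.78 -2.56]
  top err [-0.33 -3.83] side err [-1.29 -1.77]
pivot [ 0.89 -1.47]
pivot [1.19 0.92]
```

Request:
jog_arm([
  {"slide":[0,-1.5,-30],"roll":0,"jaw":0},
  {"slide":[0,0,-35],"roll":0,"jaw":0},
  {"slide":[0,0,-35],"roll":0,"jaw":0},
  {"slide":[0,0,-30],"roll":0,"jaw":0},
  {"slide":[0,0,-30],"roll":0,"jaw":0},
  {"slide":[0,0,-20],"roll":0,"jaw":0},
  {"slide":[0,0,-15],"roll":0,"jaw":0},
  {"slide":[0,0,-10],"roll":0,"jaw":0},
  {"slide":[0,0,0],"roll":0,"jaw":0},
  {"slide":[0,0,0],"roll":0,"jaw":0.3},
  {"slide":[0,0,0],"roll":0,"jaw":0.6},
  {"slide":[0,0,0],"roll":0,"jaw":1},
  {"slide":[0,0,0],"roll":0,"jaw":1},
  {"slide":[0,0,0],"roll":0,"jaw":1},
  {"slide":[0,0,0],"roll":0,"jaw":1},
  {"slide":[0,0,0],"roll":0,"jaw":1},
])

```text
time: 3.7
eef_pos: [597.8, -47.5, 127.9]
tcp_rot: [[-0.26, 0.966, 0.003], [0.966, 0.26, -0.001], [-0.001, 0.002, -1.0]]
ft_force: [1.4, 0.1, 6.2]
gripper_width: 42.3
grip_force: 63.5
```

Request:
jog_arm([
  {"slide":[0,0,10],"roll":0,"jaw":1},
  {"slide":[0,0,20],"roll":0,"jaw":1},
  {"slide":[0,0,30],"roll":0,"jaw":1},
  {"slide":[0,0,30],"roll":0,"jaw":1},
  {"slide":[0,0,30],"roll":0,"jaw":1},
  {"slide":[0,0,30],"roll":0,"jaw":1},
  {"slide":[0,0,20],"roll":0,"jaw":1},
  {"slide":[0,0,10],"roll":0,"jaw":1},
  {"slide":[0,0,0],"roll":0,"jaw":1},
])

```text
time: 4.6
eef_pos: [597.2, -47.4, 307.6]
tcp_rot: [[-0.26, 0.966, 0.002], [0.966, 0.26, -0.001], [-0.001, 0.002, -1.0]]
ft_force: [-0.5, 0.1, -2.9]
gripper_width: 42.7
grip_force: 62.6
```

```bash
python3 - <<'E'
from bench import *
from h import *
d=get_image("side"); cv2.imwrite("pics/s1.png",cv2.resize(d["image"][60:240,140:360,::-1],None,fx=3,fy=3,interpolation=cv2.INTER_CUBIC))
E
```

```text
(no output)
```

View pics/s1.png

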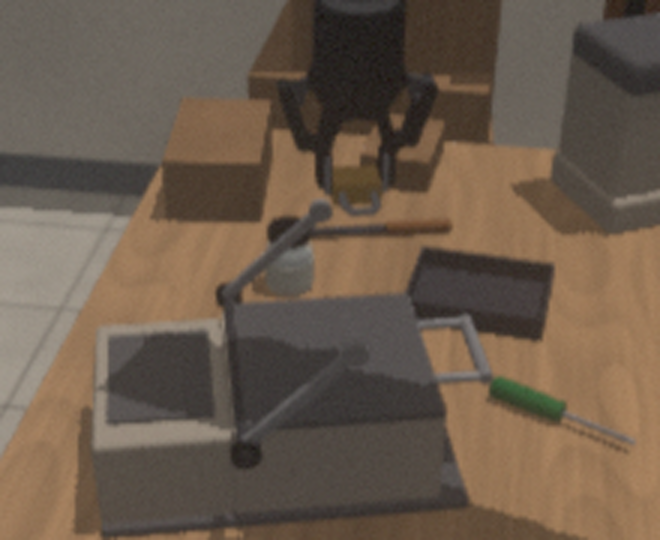

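The padlock is held at crop (357,185), above the right arm's tip (320,210), and the guard is shut. Next I carry it to the tray.

Request:
jog_arm([
  {"slide":[-10.7,-26.7,0],"roll":0,"jaw":1},
  {"slide":[-10.7,-26.7,0],"roll":0,"jaw":1},
  {"slide":[-10.7,-26.7,0],"roll":0,"jaw":1},
  {"slide":[-10.7,-26.7,0],"roll":0,"jaw":1},
  {"slide":[-10.7,-26.7,0],"roll":0,"jaw":1},
  {"slide":[-10.7,-26.7,0],"roll":0,"jaw":1},
  {"slide":[-10.7,-26.7,0],"roll":0,"jaw":1},
  {"slide":[-10.7,-26.7,0],"roll":0,"jaw":1},
  {"slide":[-10.7,-26.7,0],"roll":0,"jaw":1},
  {"slide":[-10.7,-26.7,0],"roll":0,"jaw":1},
  {"slide":[-10.7,-26.7,0],"roll":0,"jaw":1},
  {"slide":[-10.7,-26.7,0],"roll":0,"jaw":1},
  {"slide":[0,0,-30],"roll":0,"jaw":1},
  {"slide":[0,0,-40],"roll":0,"jaw":1},
  {"slide":[0,0,-40],"roll":0,"jaw":1},
  {"slide":[0,0,-40],"roll":0,"jaw":1},
  {"slide":[0,0,-40],"roll":0,"jaw":1},
  {"slide":[0,0,-30],"roll":0,"jaw":1},
  {"slide":[0,0,-20],"roll":0,"jaw":1},
  {"slide":[0,0,0],"roll":0,"jaw":1},
])

```text
time: 6.65
eef_pos: [465.9, -364.7, 61.0]
tcp_rot: [[-0.26, 0.966, -0.005], [0.966, 0.26, 0.007], [0.008, -0.003, -1.0]]
ft_force: [-0.2, 0.9, -2.7]
gripper_width: 42.3
grip_force: 62.3
```

Request:
jog_arm([
  {"slide":[2,-2,-20],"roll":0,"jaw":1},
  {"slide":[0,0,-15],"roll":0,"jaw":1},
  {"slide":[0,0,-8],"roll":0,"jaw":1},
  {"slide":[0,0,-4],"roll":0,"jaw":1},
  {"slide":[0,0,0],"roll":0,"jaw":1},
  {"slide":[0,0,0],"roll":0,"jaw":1},
])

```text
time: 7.25
eef_pos: [470.7, -370.0, 20.1]
tcp_rot: [[-0.26, 0.966, 0.001], [0.966, 0.26, -0.001], [-0.001, 0.0, -1.0]]
ft_force: [-0.3, -0.6, -2.9]
gripper_width: 42.4
grip_force: 62.5
```

Request:
jog_arm([
  {"slide":[0,0,-5],"roll":0,"jaw":1},
  {"slide":[0,0,-4],"roll":0,"jaw":1},
  {"slide":[0,0,-3],"roll":0,"jaw":1},
  {"slide":[0,0,0],"roll":0,"jaw":1},
  {"slide":[0,0,0],"roll":0,"jaw":1},
])

```text
time: 7.75
eef_pos: [470.4, -369.7, 7.3]
tcp_rot: [[-0.26, 0.966, 0.0], [0.966, 0.26, -0.0], [-0.0, 0.0, -1.0]]
ft_force: [-0.6, 1.8, -1.2]
gripper_width: 42.8
grip_force: 62.8
```

Request:
jog_arm([
  {"slide":[0,0,0],"roll":0,"jaw":0.7},
  {"slide":[0,0,0],"roll":0,"jaw":0.3},
  {"slide":[0,0,0],"roll":0,"jaw":0},
  {"slide":[0,0,0],"roll":0,"jaw":0},
  {"slide":[0,0,0],"roll":0,"jaw":0},
  {"slide":[0,0,0],"roll":0,"jaw":0},
  {"slide":[0,0,10],"roll":0,"jaw":0},
  {"slide":[0,0,20],"roll":0,"jaw":0},
  {"slide":[0,0,40],"roll":0,"jaw":0},
  {"slide":[0,0,40],"roll":0,"jaw":0},
  {"slide":[0,0,40],"roll":0,"jaw":0},
  {"slide":[0,0,40],"roll":0,"jaw":0},
  {"slide":[0,0,30],"roll":0,"jaw":0},
  {"slide":[0,0,0],"roll":0,"jaw":0},
  {"slide":[0,0,0],"roll":0,"jaw":0},
])

```text
time: 9.25
eef_pos: [470.7, -370.0, 228.5]
tcp_rot: [[-0.26, 0.966, 0.001], [0.966, 0.26, -0.002], [-0.002, 0.001, -1.0]]
ft_force: [0.5, 0.3, -0.5]
gripper_width: 85.4
grip_force: 0.0
```

```bash
python3 - <<'E'
from bench import *
from h import *
d=get_image("side"); cv2.imwrite("pics/s2.png",cv2.resize(d["image"][60:240,140:360,::-1],None,fx=3,fy=3,interpolation=cv2.INTER_CUBIC))
E
```

```text
(no output)
```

View pics/s2.png

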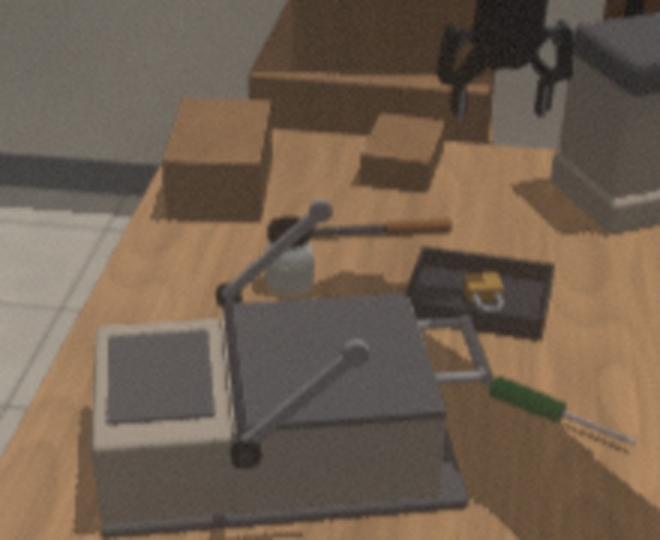

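The padlock lies in the tray at crop (484,288), let go, and the guard is shut. Next is the handle; I half-close the jaws first so one finger fits the 43 mm gap.

Request:
jog_arm([
  {"slide":[0.3,28,0],"roll":0,"jaw":0.52},
  {"slide":[0.3,28,0],"roll":0,"jaw":0.52},
  {"slide":[0.3,28,0],"roll":0,"jaw":0.52},
  {"slide":[0.3,28,0],"roll":0,"jaw":0.52},
  {"slide":[0.3,28,0],"roll":0,"jaw":0.52},
  {"slide":[0.3,28,0],"roll":0,"jaw":0.52},
  {"slide":[0.3,28,0],"roll":0,"jaw":0.52},
  {"slide":[0.3,28,0],"roll":0,"jaw":0.52},
  {"slide":[0.3,28,0],"roll":0,"jaw":0.52},
  {"slide":[0.3,28,0],"roll":0,"jaw":0.52},
  {"slide":[0,0,-30],"roll":0,"jaw":0.52},
  {"slide":[0,0,-30],"roll":0,"jaw":0.52},
  {"slide":[0,0,-15],"roll":0,"jaw":0.52},
  {"slide":[0,0,0],"roll":0,"jaw":0.52},
  {"slide":[0,0,0],"roll":0,"jaw":0.52},
  {"slide":[0,0,0],"roll":0,"jaw":0.52},
])

```text
time: 10.9
eef_pos: [474.1, -90.2, 153.7]
tcp_rot: [[-0.26, 0.966, 0.002], [0.966, 0.26, -0.001], [-0.001, 0.001, -1.0]]
ft_force: [-0.0, -0.3, 0.5]
gripper_width: 40.6
grip_force: 0.0
```

```bash
python3 - <<'E'
from bench import *
from h import *
d=get_image("side"); cv2.imwrite("pics/s3.png",cv2.resize(d["image"][90:240,190:340,::-1],None,fx=4,fy=4,interpolation=cv2.INTER_CUBIC))
E
```

```text
(no output)
```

View pics/s3.png

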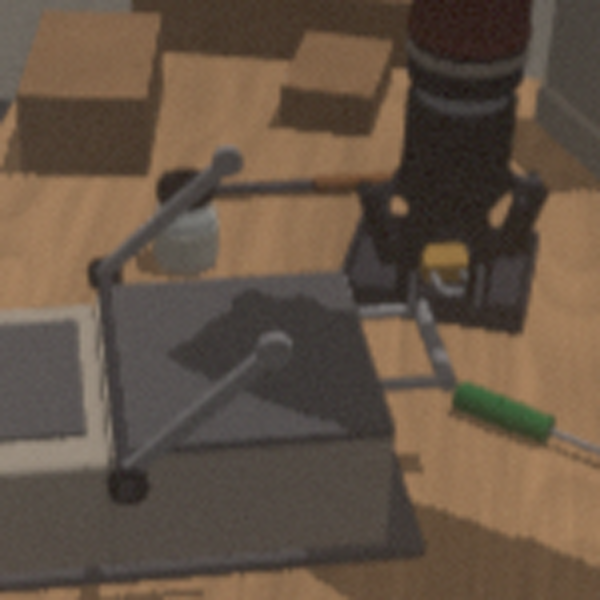

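The fingertips at crop (415,298) and (478,300) stand about 30 mm above the bar and straddle it. Now I descend and close.

Request:
jog_arm([
  {"slide":[0,0,-15],"roll":0,"jaw":0.52},
  {"slide":[0,0,-15],"roll":0,"jaw":0.52},
  {"slide":[0,0,-14],"roll":0,"jaw":0.52},
  {"slide":[0,0,-9],"roll":0,"jaw":0.52},
  {"slide":[0,0,0],"roll":0,"jaw":0.52},
  {"slide":[0,0,0],"roll":0,"jaw":0.52},
  {"slide":[0,0,0],"roll":0,"jaw":0.7},
  {"slide":[0,0,0],"roll":0,"jaw":0.8},
  {"slide":[0,0,0],"roll":0,"jaw":1},
  {"slide":[0,0,0],"roll":0,"jaw":1},
  {"slide":[0,0,0],"roll":0,"jaw":1},
  {"slide":[0,0,0],"roll":0,"jaw":1},
])

```text
time: 12.15
eef_pos: [476.2, -89.3, 100.6]
tcp_rot: [[-0.261, 0.965, 0.007], [0.965, 0.261, 0.001], [-0.001, 0.007, -1.0]]
ft_force: [12.8, 5.8, -3.2]
gripper_width: 11.9
grip_force: 58.4
```

```bash
python3 - <<'E'
import numpy as np
th=np.linspace(0,.78,21);c,s=np.cos(th),np.sin(th);u=-240*c+5*s;z=240*s+5*c;y=np.radians(15)
for a,b in zip(np.diff(u),np.diff(z)): print(f"[{a*np.cos(y):.1f}, {a*np.sin(y):.1f}, {b:.1f}]",end=" ")
E
```

```text
[0.4, 0.1, 9.4] [0.7, 0.2, 9.3] [1.1, 0.3, 9.3] [1.4, 0.4, 9.2] [1.8, 0.5, 9.2] [2.1, 0.6, 9.1] [2.4, 0.7, 9.0] [2.8, 0.7, 8.9] [3.1, 0.8, 8.8] [3.4, 0.9, 8.7] [3.8, 1.0, 8.5] [4.1, 1.1, 8.3] [4.4, 1.2, 8.2] [4.7, 1.3, 8.0] [5.0, 1.3, 7.8] [5.3, 1.4, 7.6] [5.6, 1.5, 7.4] [5.8, 1.6, 7.1] [6.1, 1.6, 6.9] [6.4, 1.7, 6.6]
```

Request:
jog_arm([
  {"slide":[1.5,0.5,0],"roll":0,"jaw":1},
  {"slide":[1.5,0.5,0],"roll":0,"jaw":1},
  {"slide":[0.4,0.1,9.4],"roll":0,"jaw":1},
  {"slide":[0.7,0.2,9.3],"roll":0,"jaw":1},
  {"slide":[1.1,0.3,9.3],"roll":0,"jaw":1},
  {"slide":[1.4,0.4,9.2],"roll":0,"jaw":1},
  {"slide":[1.8,0.5,9.2],"roll":0,"jaw":1},
  {"slide":[2.1,0.6,9.1],"roll":0,"jaw":1},
  {"slide":[2.4,0.7,9],"roll":0,"jaw":1},
  {"slide":[2.8,0.7,8.9],"roll":0,"jaw":1},
  {"slide":[3.1,0.8,8.8],"roll":0,"jaw":1},
  {"slide":[3.4,0.9,8.7],"roll":0,"jaw":1},
  {"slide":[0,0,0],"roll":0,"jaw":1},
])

```text
time: 13.45
eef_pos: [494.1, -84.3, 190.7]
tcp_rot: [[-0.259, 0.966, -0.004], [0.966, 0.259, -0.002], [-0.001, -0.005, -1.0]]
ft_force: [-9.5, -7.4, -1.4]
gripper_width: 12.0
grip_force: 58.7
```

Request:
jog_arm([
  {"slide":[2.3,0,8.5],"roll":0,"jaw":1},
  {"slide":[4.1,1.1,8.3],"roll":0,"jaw":1},
  {"slide":[4.4,1.2,8.2],"roll":0,"jaw":1},
  {"slide":[4.7,1.3,8],"roll":0,"jaw":1},
  {"slide":[5,1.3,7.8],"roll":0,"jaw":1},
  {"slide":[5.3,1.4,7.6],"roll":0,"jaw":1},
  {"slide":[5.6,1.5,7.4],"roll":0,"jaw":1},
  {"slide":[5.8,1.6,7.1],"roll":0,"jaw":1},
  {"slide":[6.1,1.6,6.9],"roll":0,"jaw":1},
  {"slide":[6.4,1.7,6.6],"roll":0,"jaw":1},
  {"slide":[0,0,0],"roll":0,"jaw":1},
  {"slide":[0,0,0],"roll":0,"jaw":1},
  {"slide":[0,0,0],"roll":0,"jaw":1},
])

```text
time: 14.75
eef_pos: [542.7, -71.2, 268.9]
tcp_rot: [[-0.259, 0.966, -0.004], [0.966, 0.259, -0.002], [-0.001, -0.005, -1.0]]
ft_force: [-21.7, -2.8, 13.5]
gripper_width: 12.3
grip_force: 59.4
```

```bash
python3 - <<'E'
from bench import *
from h import *
for n in("side","top"): pickle.dump(get_image(n),open(f"pics/{n}4.pkl","wb"))
d=load("side4")
cv2.imwrite("pics/s4.png",cv2.resize(d["image"][90:240,150:330,::-1],None,fx=4,fy=4,interpolation=cv2.INTER_CUBIC))
E
```

```text
(no output)
```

View pics/s4.png

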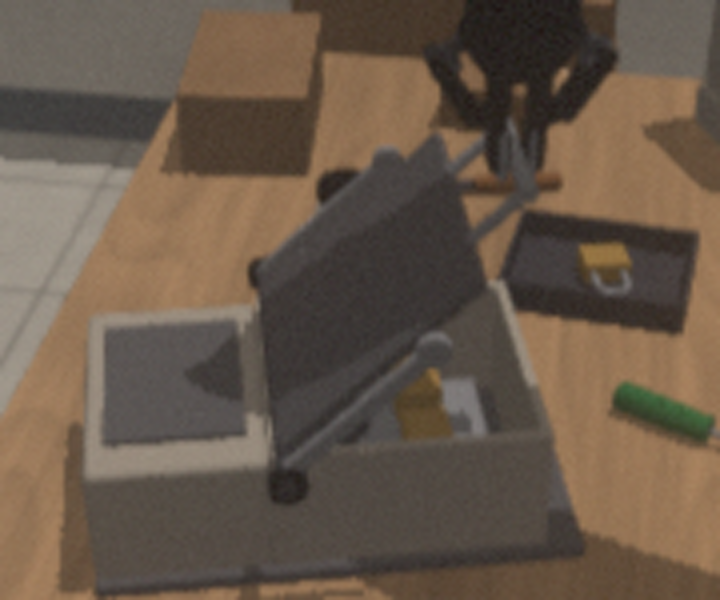

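The padlock is still in the tray at crop (605,258). The guard's edge, (275,465) to (488,293), looks parallel to the left arm; I'll measure both slopes on their own vertical planes.

```bash
python3 - <<'E'
from h import *
np.set_printoptions(precision=3,suppress=True)
y=np.radians(15);u=np.array([np.cos(y),np.sin(y),0]);v=np.array([-np.sin(y),np.cos(y),0]);H=np.array([706.5,-27.7,115])
def onp(d,p,off):
    c,r=ray(d,p); X=c+r*((H+off*v-c)@v)/(r@v); return (X-H)@u,X[2]-115
for n in("side0","side4"):
    d=load(n); g=cv2.cvtColor(d["image"],cv2.COLOR_RGB2GRAY)
    L=cv2.createLineSegmentDetector().detect(cv2.resize(g,None,fx=2,fy=2,interpolation=cv2.INTER_CUBIC))[0][:,0]/2-.25
    print(n)
    for a in L:
        l=np.hypot(a[2]-a[0],a[3]-a[1])
        if l<14 or min(a[0],a[2])<205 or max(a[0],a[2])>280 or min(a[1],a[3])<120 or max(a[1],a[3])>215: continue
        o=[]
        for off in(129,102,-102,-121):
            p,q=onp(d,a[:2],off),onp(d,a[2:],off); k=np.arctan2(abs(q[1]-p[1]),abs(q[0]-p[0])); o.append((off,round(k,3)))
            m=np.array([p,q])
            if off in(129,102): o.append(m.round(0).tolist())
        if .4<o[0][1]<1.1: print((a*4-[600,360,600,360]).round(0),o)
    # tip / pivot by plane
    for off,t in((129,(150+435/4-.37,90+348/4-.37)),):
        if n=="side4": r=onp(d,t,off); print("tip",r,np.arctan2(r[1],-r[0]),np.hypot(*r))
E
```

```text
side0
[269. 254. 325. 205.] [(129, np.float64(0.754)), [[5.0, 182.0], [-30.0, 214.0]], (102, np.float64(0.754)), [[4.0, 165.0], [-32.0, 198.0]], (-102, np.float64(0.754)), (-121, np.float64(0.754))]
[291. 461. 413. 359.] [(129, np.float64(0.764)), [[-3.0, 18.0], [-85.0, 96.0]], (102, np.float64(0.764)), [[-4.0, -5.0], [-88.0, 76.0]], (-102, np.float64(0.764)), (-121, np.float64(0.764))]
side4
[269. 254. 328. 203.] [(129, np.float64(0.748)), [[5.0, 182.0], [-31.0, 216.0]], (102, np.float64(0.748)), [[4.0, 165.0], [-34.0, 200.0]], (-102, np.float64(0.748)), (-121, np.float64(0.748))]
[413. 347. 282. 458.] [(129, np.float64(0.771)), [[-84.0, 105.0], [3.0, 21.0]], (102, np.float64(0.771)), [[-88.0, 85.0], [2.0, -2.0]], (-102, np.float64(0.771)), (-121, np.float64(0.771))]
[294. 459. 414. 359.] [(129, np.float64(0.767)), [[-5.0, 19.0], [-85.0, 96.0]], (102, np.float64(0.767)), [[-6.0, -3.0], [-89.0, 76.0]], (-102, np.float64(0.767)), (-121, np.float64(0.767))]
tip (np.float64(-97.51028651499766), np.float64(104.65626575025692)) 0.8207304441277153 143.04261580740663
```

The guard is at about 0.77 rad and the arms at about 0.76. I'll ease the inward push on the guard and settle.

Request:
jog_arm([
  {"slide":[-1,-0.3,1],"roll":0,"jaw":1},
  {"slide":[-0.5,-0.1,0.2],"roll":0,"jaw":1},
  {"slide":[0,0,0],"roll":0,"jaw":1},
  {"slide":[0,0,0],"roll":0,"jaw":1},
  {"slide":[0,0,0],"roll":0,"jaw":1},
  {"slide":[0,0,0],"roll":0,"jaw":1},
  {"slide":[0,0,0],"roll":0,"jaw":1},
  {"slide":[0,0,0],"roll":0,"jaw":1},
])

```text
time: 15.65
eef_pos: [542.4, -71.2, 268.8]
tcp_rot: [[-0.26, 0.966, -0.003], [0.966, 0.26, -0.001], [-0.0, -0.003, -1.0]]
ft_force: [-11.4, -2.2, 3.9]
gripper_width: 11.8
grip_force: 58.9
```

```bash
python3 - <<'E'
from bench import *
from h import *
d=get_image("side");g=load("side4")
print(cv2.absdiff(d["image"],g["image"])[90:240,150:330].mean())
s=read_state();print(s["eef_pos"],s["ft_force"],s["grip_force"],abs(s["joint_velocities"]).max())
if s["grip_force"]>20 and abs(s["eef_pos"][2]-268)<5: print(close_job())
E
```

```text
2.0419012345679013
[542.40119138 -71.27002169 268.75053746] [-10.72260988  -2.62578265   3.58565529] 58.911566734313965 0.0732556047108682
the job is handed in; nothing more can be done
None
```

I put the padlock in the dark steel tray, then lifted the guard to about 0.77 rad against the setting arms' measured 0.76 rad; I handed the job in at about 16 s with the gripper still holding it steady, and the verdict was not shown.

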